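# Centre-mark a turning blank in the spring-punch jig

## Task

Mark the centre of the round wooden blank clamped in the marking jig: push the carriage by its black handle along its slide until it clicks fully home under the spring punch, and only then press the red punch head straight down to its stop, hold it there for a moment and let it spring back up. Leave the carriage clicked home, and do not disturb the other things on the bench.

Things in the scene. Friction and masses are not known exactly. Their poses are not given: they have to be found in the camera images.
- jig: Grey base plate of the marking jig, bolted down, 120 (x) by 370 (y) by 12 mm, y -250 to +120. Origin: its underside, below the punch axis. +y is the way the carriage slides home; z up. White column 50 by 40 mm at y = +85 mm, top 162 mm up, carries the white arm (44 mm wide, 130 to 162 mm up, y +82 to -22) that holds the punch.
- carriage (a joint): Travel of the aluminium carriage along jig +y, in m: 0 far end, 0.080 home at the stop, blank centred under the punch. Starts 0 to 0.030. Stays where left (about 0.4 N friction). From 0.066 to 0.074 a sprung ball in the brass block pushes it back with up to 5 N; past 0.075 it pulls the carriage to 0.080 and keeps it there (about 5 N).
- carriage_handle (a point): Grip point of the carriage's black upright handle, a block 36 (jig x) by 24 (jig y) by 60 mm tall, top 94 mm above the bench, 130 mm behind the blank's axis. The point is on its centre line, 20 mm below its top, 40 mm above the carriage's face. Axes as the jig's. With the carriage home it is at jig (0, -130, 74) mm.
- plunger (a joint): Depression of the spring punch, in m: 0 up, 0.020 fully down at its stop. The spring takes about 4 N to start and 12 N at the stop, and returns the punch when released.
- punch_head_top (a point): Centre of the flat top of the red mushroom-shaped punch head, 40 mm in diameter, at jig (0, 0, 216) mm when up and 196 mm when down; it moves with the head. Axes as the jig's.
- blank_top (a point): Centre of the top of the light-wood blank clamped on the carriage: 56 mm in diameter, 65 mm tall, its top 99 mm above the bench. It moves with the carriage (70 mm wide, upper face 34 mm above the bench).
- spare_blank: Bystander: spare light-wood blank standing loose, 56 mm in diameter, 65 mm tall; origin at its underside.
- wax_tin: Bystander: round green tin, 64 mm in diameter, 28 mm tall; origin at its underside.
- mallet: Bystander: turned wooden mallet standing on its head, 80 mm in diameter, 198 mm tall; origin at its underside.
- bowl: Bystander: turned wooden bowl, 140 mm across, 55 mm tall; origin at its underside.
- gouge: Bystander: turning gouge with a dark wooden handle, lying along its x, 300 mm long, 24 mm thick; origin under its middle.
- oil_can: Bystander: blue bottle with a white cap, 56 mm in diameter, 120 mm tall; origin at its underside.
- offcut: Bystander: wooden block 100 by 60 by 45 mm; origin at its underside.

How it is judged:
By the outcome, as a careful person would: the job done as asked, in the order asked, and still so for the second after the job is handed in, with the robot touching nothing.
It also fails if it takes over 45 s, if anything falls off the work surface, if the arm or the gripper's body presses on something with over 40 N, if the wrist force passes 120 N, or if a joint passes its speed limit or range.

## Robot

A 7-joint arm with a two-finger parallel gripper is mounted at the origin on the work surface. World frame = base frame: x ahead of the robot, y to its left, z up, the work surface at z = 0. Lengths are in m, angles in rad, forces in N, time in s.
With the tool pointing down it reaches from about 0.425 to 0.875 m from the base axis. Payload 8.4 kg.
Tool frame: the origin (TCP) lies midway between the tips of the shut fingers; the grasp point (between the pads) lies 19 mm behind it (robot.pinch_z is the distance from the TCP to the grasp point, in m); z points along the fingers, y is the line along which they close (so a half turn about z gives the same grasp; the last joint's range is limited). The gripper opens to 87 mm and grips with 3 to 60 N. Pads are 19 mm wide; open, the fingers measure 117 mm over their backs; the gripper's body (75 mm by 190 mm) begins 51 mm behind the grasp point.
Start: joints at [1.08, 0.333, 0.04, 1.465, -0.013, 1.343, -0.059], TCP at [0.248, -0.601, 0.223] pointing down, gripper open.
Joint ranges: [-2.58, 2.58], [-0.38, 2.09], [-1.3, 1.39], [0.25, 2.4], [-1.5, 4.64], [0.08, 2.09], [-2.65, 2.65]. Speed limits (rad/s): [2.22, 2.22, 2.79, 2.79, 3.14, 3.14, 3.14].

## Interface

Orientations are given as a unit quaternion [x, y, z, w].
In Python, from plant import robot gives the robot as it stands.
- The arm moves only by the shell command python3 -m pendant 'ROWS' [OPENING] [FORCE]. ROWS is JSON, a list of rows, each a list of 4 numbers: the shift along the world's x, y, z in m, then the turn about the world's z in rad. In form: [[x, y, z, spin], ...]. A call has 1 to 5 rows; each row shifts and turns the commanded pose from where the row before left it; what a row does not reach is not made up. A row lasts 1/8 s, in which the tool goes at most 62.5 mm and 10.7 degrees, less where a joint would pass 70% of its speed; a pose out of reach is approached as far as the arm can. A call is refused whole if a number of a shift passes 0.0625 or a number of a turn 0.188, either way. A call with a gripper value outside its range is refused whole. OPENING is the opening, from -1 (shut) to 1 (fully open), set as the call begins (- or left out, the last holds). The fingers move at their own pace and stop on an object; FORCE is the grip in N (left out, the last holds). Time passes only in rows, so rows that do not move let the fingers close. It gives the time, the measured TCP pose, the force, the opening and the grip force at its end, in the units of the state.
- robot.read_state(): the state, without advancing time (a new reading comes with each control period).
- robot.capture(name): name is "side" or "top"; returns a dict with "color" (480x640x3 uint8, red, green, blue), "depth" (480x640 float32, m along the optical axis (not along the pixel's ray), 0 where there is no reading), "fx", "fy", "cx", "cy" (pixels), "T" (4x4, takes a point from camera to world coordinates). Camera axes: x right, y down, z forward; pixel columns grow to the right and rows downward; lengths in m; the calibration is good to about 2 mm. A picture is of the moment at which its call begins.
- robot.close_job(): hands the job in; it is judged then, once.
Trained networks look in a picture, given as the dict that the camera call returned (one of the last four; its "shot" number tells which), for a name from the list of things; names that differ only in an ending like _2 or _b are one class to them, and where a whole thing is asked for, a point or a joint stands for the part that bears it (a point fixed in the world has none). Each returns a list of dicts, best first, with "conf" (0 to 1); they miss things now and then, are a little off and sometimes report something else, mostly with a low value. They report only what shows in the picture. A call takes as long as a camera call.
- robot.trace(picture, target): "pixels" (480x640 bool, what is visible of it) and "extent" ([centre column, centre row, width, height] in pixels, round what is visible of it).
The state is a dict: "clock": time; "qpos": joint angles; "joint_vel": joint speeds; "joint_efforts": joint torques, N m; "ee_pos": TCP position; "tool_rot": TCP orientation; "force": force on the tool from outside, world axes, zero at the start; "moment": the same for the moment, N m; "grip_width": finger opening in m; "finger_force": force on a finger pad.
Only numpy, scipy, OpenCV 4.12 (cv2) and the standard library are available. Lean on these libraries where they do the work, as an engineer would, in place of code of your own. Each camera call takes 0.05 s, during which the arm holds its last target. There are 200 camera calls.

## Working session

There is one attempt and no reset: what is moved stays moved. The work goes in short steps, Python scripts to look and compute and a shell command to move; the robot and the scene stay as the last step left them, time stands still between calls to the robot, and variables do not carry over. Pictures are saved under pics/ and viewed, at most 10 in all, crops included, and the job is handed in when it is done.

```bash
mkdir -p pics; cat > h.py <<'E'
import numpy as np, cv2
from plant import robot
def cloud(p):
    v,u=np.indices(p["depth"].shape); d=p["depth"]
    P=np.stack([(u-p["cx"])*d/p["fx"],(v-p["cy"])*d/p["fy"],d],-1)
    return P@p["T"][:3,:3].T+p["T"][:3,3]
E
python3 - <<'E'
from h import *
s=robot.read_state(); print(s["clock"],s["ee_pos"],s["tool_rot"],s["grip_width"])
ims=[]
for c in ["side","top"]:
    p=robot.capture(c); W=cloud(p); cv2.imwrite(f"pics/{c}1.png",p["color"][:,:,::-1])
    print(c,p["T"][:3,3].round(3))
    for n in ["jig","carriage_handle","punch_head_top","blank_top","plunger","carriage","mallet","oil_can","bowl","gouge","spare_blank","wax_tin","offcut"]:
        for r in robot.trace(p,n)[:1]:
            m=r["pixels"]&(p["depth"]>0); Q=W[m]
            if len(Q)<5: continue
            zt=np.percentile(Q[:,2],98); T=Q[Q[:,2]>zt-.006]
            print(n,round(r["conf"],2),np.round(r["extent"]),"med",np.median(Q,0).round(3),"ztop",zt.round(3),"top mid",((T.min(0)+T.max(0))/2).round(3),"size",np.ptp(T,axis=0).round(3))
E
```

```text
0.0 [ 0.24799173 -0.60032309  0.22165578] [ 9.80874075e-01  1.94641662e-01 -2.20308552e-04 -7.89663687e-04] 0.08706556195532476
side [0.326 1.064 0.816]
jig 0.75 [316. 270. 101. 111.] med [0.572 0.086 0.038] ztop 0.209 top mid [0.581 0.075 0.211] size [0.034 0.033 0.015]
carriage_handle 0.71 [332. 250.  51.  58.] med [ 0.546 -0.009  0.042] ztop 0.1 top mid [ 0.545 -0.02   0.115] size [0.052 0.232 0.041]
punch_head_top 0.72 [312. 224.  17.  21.] med [0.581 0.075 0.212] ztop 0.218 top mid [0.581 0.073 0.215] size [0.034 0.036 0.006]
blank_top 0.84 [331. 249.  54.  64.] med [ 0.545 -0.007  0.045] ztop 0.1 top mid [ 0.547 -0.053  0.098] size [0.048 0.166 0.008]
plunger 0.47 [310. 222.  21.  20.] med [0.582 0.075 0.212] ztop 0.218 top mid [0.582 0.073 0.215] size [0.037 0.037 0.006]
carriage 0.82 [327. 249.  52.  60.] med [ 0.545 -0.006  0.045] ztop 0.1 top mid [ 0.547 -0.054  0.098] size [0.048 0.167 0.008]
mallet 0.69 [323. 375.  46.  98.] med [0.469 0.438 0.09 ] ztop 0.194 top mid [0.473 0.422 0.193] size [0.033 0.033 0.01 ]
oil_can 0.69 [311. 189.  22.  39.] med [ 0.681 -0.355  0.061]
[... 1531 characters left out ...]
6  0.081] ztop 0.124 top mid [ 0.684 -0.376  0.122] size [0.026 0.025 0.007]
bowl 0.73 [152. 206.  57.  53.] med [0.682 0.424 0.026] ztop 0.058 top mid [0.672 0.414 0.057] size [0.139 0.137 0.009]
gouge 0.62 [490. 293.  26. 121.] med [ 0.369 -0.371  0.021] ztop 0.028 top mid [ 0.402 -0.373  0.027] size [0.295 0.026 0.009]
spare_blank 0.94 [304. 176.  21.  31.] med [0.715 0.049 0.064] ztop 0.071 top mid [0.723 0.049 0.07 ] size [0.054 0.054 0.011]
wax_tin 0.71 [355. 191.  27.  32.] med [ 0.674 -0.078  0.029] ztop 0.034 top mid [ 0.677 -0.08   0.034] size [0.062 0.062 0.011]
offcut 0.96 [179. 341.  43.  45.] med [0.347 0.362 0.045] ztop 0.05 top mid [0.348 0.364 0.049] size [0.105 0.091 0.01 ]
```

```bash
python3 - <<'E'
from h import *
for c in ["side","top"]:
    p=robot.capture(c); W=cloud(p); r=robot.trace(p,"carriage")[0]
    g=p["color"].astype(int).sum(-1)/3
    R=cv2.dilate(r["pixels"].astype(np.uint8),np.ones((7,7)))>0
    ok=R&(p["depth"]>0)
    for n,lo,hi,mk in [("handle",.088,.106,g<75),("blank",.093,.11,g>110)]:
        m=ok&mk&(W[...,2]>lo)&(W[...,2]<hi)
        Q=W[m]; print(c,n,len(Q),np.median(Q,0).round(4),Q.min(0).round(3),Q.max(0).round(3),cv2.minAreaRect((Q[:,:2]*1000).astype(np.float32)))
    # base plate edges
    r=robot.trace(p,"jig")[0]; m=r["pixels"]&(W[...,2]>.008)&(W[...,2]<.02)
    print("plate",cv2.minAreaRect((W[m][:,:2]*1000).astype(np.float32)))
    m=r["pixels"]&(W[...,2]>.155)&(W[...,2]<.17)
    print("arm",cv2.minAreaRect((W[m][:,:2]*1000).astype(np.float32)))
    im=p["color"][140:360,180:480,::-1]
    cv2.imwrite(f"pics/{c}2.png",cv2.resize(im,None,fx=2.6,fy=2.6,interpolation=cv2.INTER_CUBIC))
E
```

```text
side handle 78 [ 0.5457 -0.1153  0.0929] [ 0.519 -0.134  0.088] [0.577 0.032 0.103] ((547.6809692382812, -51.39696502685547), (172.10861206054688, 35.50801086425781), 81.25514221191406)
side blank 134 [ 0.5547 -0.0062  0.0991] [ 0.528 -0.136  0.094] [0.576 0.153 0.109] ((557.006591796875, 8.338623046875), (292.0172424316406, 31.81710433959961), 84.75318145751953)
plate ((605.6737060546875, -0.756988525390625), (376.47003173828125, 200.02915954589844), 76.82038879394531)
arm ((591.824462890625, 111.34645080566406), (127.88947296142578, 50.17554473876953), 76.96270751953125)
top handle 278 [ 0.5648 -0.0132  0.0981] [ 0.517 -0.143  0.088] [0.592 0.023 0.106] ((555.958251953125, -60.064788818359375), (167.8011932373047, 56.14312744140625), 81.05455017089844)
top blank 69 [ 0.5386 -0.1273  0.0978] [ 0.527 -0.139  0.094] [0.577 0.021 0.103] ((552.8474731445312, -60.034339904785156), (161.1980743408203, 31.907405853271484), 81.84271240234375)
plate ((566.5471801757812, 3.6693878173828125), (369.981201171875, 121.50929260253906), 76.92344665527344)
arm ((590.1991577148438, 107.02601623535156), (127.34223937988281, 51.17067337036133), 75.9498062133789)
```

View pics/top2.png

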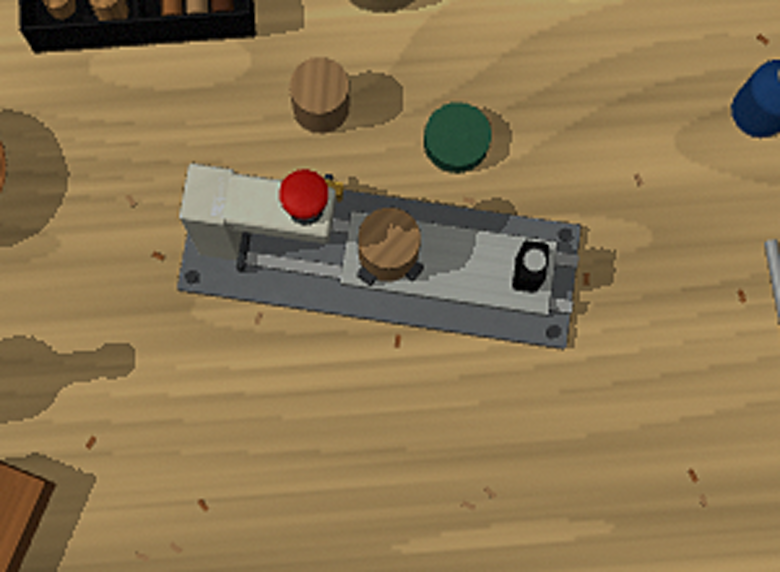

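View pics/side2.png

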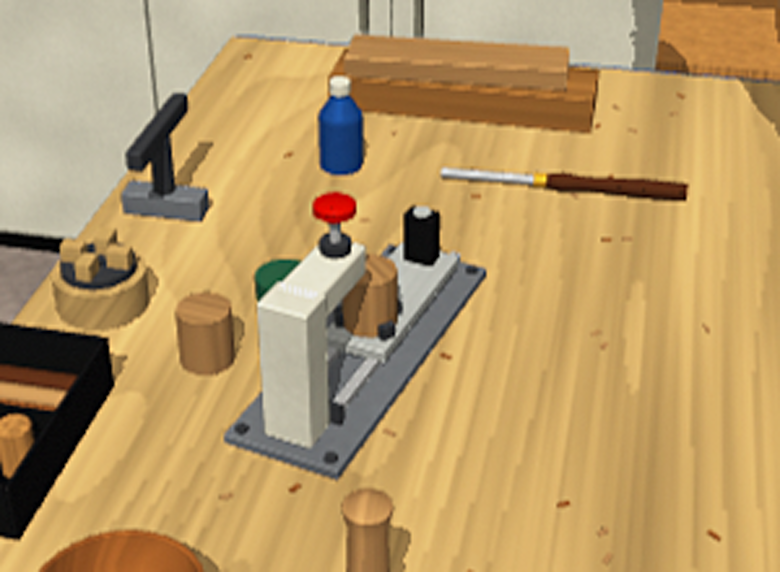

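The top view shows the red head at crop (304,195), the blank at (390,243) and the handle at (531,265). The side view agrees: the carriage is at its far end and the jig is yawed about -13°, so +y is roughly (0.227, 0.974). The wax tin and spare blank sit on the far side, and the way in behind the handle is clear. I'll go there with the fingers shut.

```bash
python3 -m pendant '[[0.032,0.048,0,-0.124],[0.032,0.048,0,-0.124],[0.032,0.048,0,-0.124],[0.032,0.048,0,-0.124],[0.032,0.048,0,-0.124]]' -1 20
python3 -m pendant '[[0.028,0.043,0,0],[0.028,0.043,0,0],[0.028,0.043,0,0],[0.028,0.043,0,0],[0,0,0,0]]'
```

```text
clock: 2.33
ee_pos: [0.409, -0.3591, 0.2228]
tool_rot: [0.993, -0.116, 0.0, 0.0]
force: [1.0, -0.7, 0.0]
grip_width: 0.0452
finger_force: 0.0
clock: 2.95
ee_pos: [0.5223, -0.1839, 0.2226]
tool_rot: [0.994, -0.11, 0.0, -0.001]
force: [-0.5, -0.7, -0.0]
grip_width: 0.0014
finger_force: 0.0
```

```bash
python3 - <<'E'
from h import *
s=robot.read_state(); print(s["ee_pos"],s["tool_rot"],s["grip_width"],s["force"])
for c in ["side","top"]:
    p=robot.capture(c); W=cloud(p); g=p["color"].max(-1)
    m=(g<60)&(W[...,2]>.086)&(W[...,2]<.105)&(abs(W[...,0]-.54)<.06)&(abs(W[...,1]+.12)<.05)
    Q=W[m]; print(c,len(Q),Q.mean(0).round(4),cv2.minAreaRect((Q[:,:2]*1000).astype(np.float32)) if len(Q)>4 else "")
    if c=="side": cv2.imwrite("pics/side3.png",cv2.resize(p["color"][140:360,180:480,::-1],None,fx=2.6,fy=2.6))
E
```

```text
[ 0.5222738  -0.1839393   0.22264697] [ 9.93906467e-01 -1.10222837e-01  3.76591992e-04 -8.47664829e-04] 0.0014385833976138902 [-0.53088092 -0.70277529 -0.02003705]
side 51 [ 0.535  -0.1198  0.0916] ((535.6355590820312, -125.37193298339844), (25.26742935180664, 33.30935287475586), 81.85428619384766)
top 79 [ 0.5302 -0.1277  0.0939] ((534.819580078125, -129.6739959716797), (23.823062896728516, 34.70772171020508), 75.46479797363281)
```

View pics/side3.png

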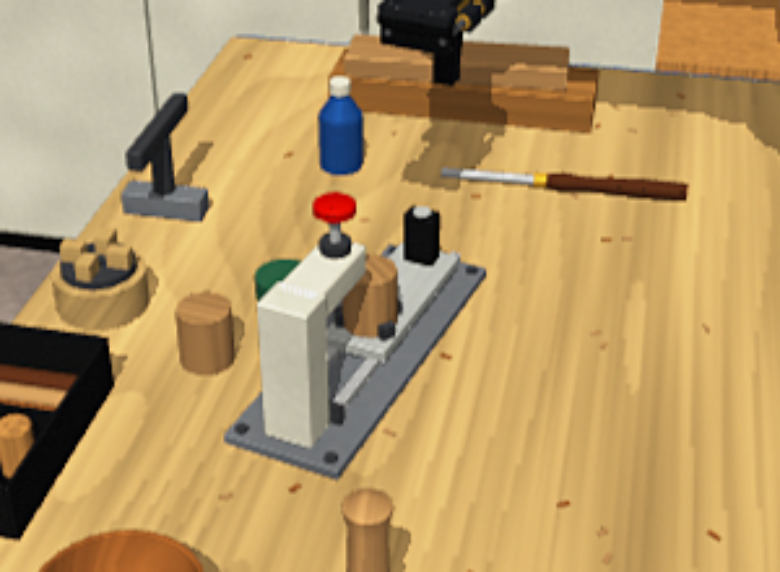

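The fingers are shut at crop (447,60), behind and above the handle at (422,235), and in line with the slide. I'll go down and start pushing.

```bash
python3 -m pendant '[[0,0,-0.04,0],[0,0,-0.04,0],[0,0,-0.04,0],[0,0,-0.044,0],[0,0,0,0]]'
python3 -m pendant '[[0.0032,0.0136,0,0],[0.0032,0.0136,0,0],[0.0032,0.0136,0,0],[0.0032,0.0136,0,0],[0.0032,0.0136,0,0]]'
python3 - <<'E'
from h import *
for c in ["side","top"]:
    p=robot.capture(c); W=cloud(p); g=p["color"]
    m=(g.max(-1)<60)&(W[...,2]>.086)&(W[...,2]<.105)&(abs(W[...,0]-.54)<.06)&(abs(W[...,1]+.09)<.08)
    Q=W[m]; print(c,len(Q),cv2.minAreaRect((Q[:,:2]*1000).astype(np.float32)) if len(Q)>4 else "")
    cv2.imwrite(f"pics/{c}4.png",cv2.resize(g[140:360,180:480,::-1],None,fx=2.6,fy=2.6))
E
```

```text
clock: 3.68
ee_pos: [0.517, -0.1896, 0.0558]
tool_rot: [0.993, -0.115, -0.003, -0.0]
force: [0.5, -0.7, -0.4]
grip_width: 0.0006
finger_force: 0.0
clock: 4.3
ee_pos: [0.5367, -0.1197, 0.059]
tool_rot: [0.994, -0.114, 0.0, 0.0]
force: [-0.1, -0.5, 0.7]
grip_width: 0.0005
finger_force: 0.6
side 70 ((532.9014892578125, -98.56765747070312), (55.66081619262695, 27.623910903930664), 49.58889389038086)
top 7 ((533.0990600585938, -82.1876449584961), (6.856081485748291, 3.3898234367370605), 80.44585418701172)
```

View pics/side4.png

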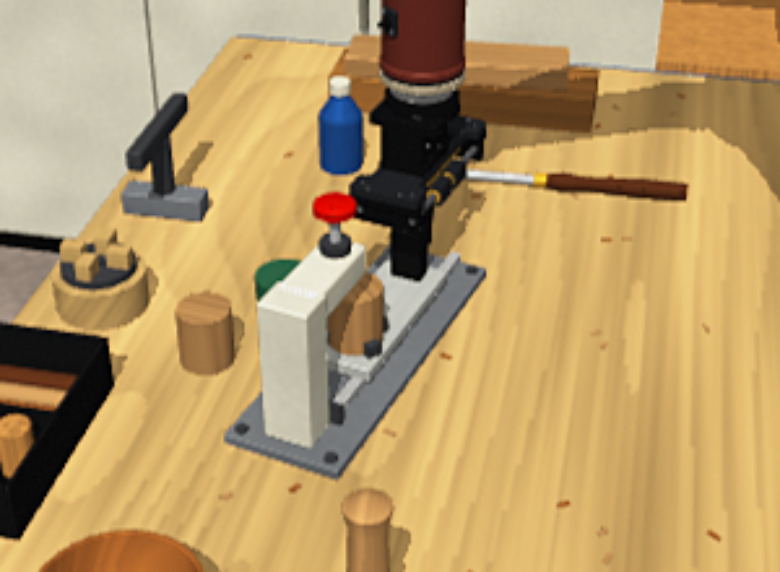

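The fingers are behind the handle at crop (410,250), and the blank has moved from (372,300) to (355,320). I'll keep pushing in small steps and watch the force.

```bash
python3 -m pendant '[[0.0018,0.0078,0,0],[0.0018,0.0078,0,0],[0.0009,0.0039,0,0],[0.0009,0.0039,0,0]]'
python3 -m pendant '[[0.0007,0.0029,0,0],[0.0007,0.0029,0,0]]'
python3 -m pendant '[[0.0005,0.0019,0,0],[0.0005,0.0019,0,0]]'
python3 -m pendant '[[0.0005,0.0019,0,0],[0,0,0,0]]'
```

```text
clock: 4.9
ee_pos: [0.5415, -0.0972, 0.0585]
tool_rot: [0.993, -0.114, -0.0, 0.0]
force: [-0.4, -0.6, -0.7]
grip_width: 0.0002
finger_force: 0.3
clock: 5.15
ee_pos: [0.5426, -0.0926, 0.0584]
tool_rot: [0.993, -0.114, -0.0, 0.001]
force: [-2.0, -4.9, 0.4]
grip_width: 0.0006
finger_force: 2.7
clock: 5.4
ee_pos: [0.5436, -0.0883, 0.0584]
tool_rot: [0.993, -0.114, -0.0, 0.0]
force: [-2.5, -2.0, 0.2]
grip_width: 0.0002
finger_force: 1.3
clock: 5.65
ee_pos: [0.545, -0.0849, 0.0587]
tool_rot: [0.994, -0.113, 0.0, -0.0]
force: [-1.3, 0.4, 0.3]
grip_width: 0.0002
finger_force: 0.0
```

The force rose to about 5 N and then vanished, which looks like the detent snapping. I'll push a little further to feel the stop.

```bash
python3 -m pendant '[[0.0005,0.0019,0,0],[0,0,0,0]]'
python3 -m pendant '[[0.0005,0.0019,0,0],[0,0,0,0]]'
python3 -m pendant '[[0.0005,0.0019,0,0],[0,0,0,0]]'
```

```text
clock: 5.9
ee_pos: [0.5452, -0.0835, 0.0586]
tool_rot: [0.994, -0.114, 0.0, -0.0]
force: [0.1, 0.1, -0.3]
grip_width: 0.0003
finger_force: 0.0
clock: 6.15
ee_pos: [0.5456, -0.0818, 0.0586]
tool_rot: [0.994, -0.114, 0.0, -0.0]
force: [0.8, -0.1, 0.6]
grip_width: 0.0001
finger_force: 0.0
clock: 6.4
ee_pos: [0.5457, -0.0813, 0.0585]
tool_rot: [0.993, -0.114, -0.0, 0.001]
force: [-0.5, -4.4, 1.1]
grip_width: 0.0005
finger_force: 2.4
```

The stop is felt. I'll back off, rise, and check from above.

```bash
python3 -m pendant '[[-0.007,-0.03,0,0],[0,0,0.05,0],[0,0,0.05,0],[0,0,0.05,0],[0,0,0.05,0]]'
python3 -m pendant '[[-0.007,-0.03,0.0,0],[-0.007,-0.03,0,0],[0,0,0,0]]'
python3 - <<'E'
from h import *
s=robot.read_state(); print(s["ee_pos"],s["force"])
for c in ["side","top"]:
    p=robot.capture(c); W=cloud(p); g=p["color"].astype(int)
    m=(g.max(-1)<60)&(W[...,2]>.086)&(W[...,2]<.105)&(abs(W[...,0]-.55)<.04)&(abs(W[...,1]+.06)<.05)
    Q=W[m]; print(c,len(Q),cv2.minAreaRect((Q[:,:2]*1000).astype(np.float32)) if len(Q)>4 else "")
    m=(g[...,0]>120)&(g[...,1]<60)&(W[...,2]>.205)&(W[...,2]<.23)&(abs(W[...,0]-.58)<.04)
    Q=W[m]; print(c,"head",len(Q),np.median(Q[:,2]),cv2.minEnclosingCircle((Q[:,:2]*1000).astype(np.float32)),Q.mean(0).round(4))
    cv2.imwrite(f"pics/{c}5.png",cv2.resize(p["color"][140:360,180:480,::-1],None,fx=2.6,fy=2.6))
E
```

```text
clock: 7.02
ee_pos: [0.5389, -0.1096, 0.2604]
tool_rot: [0.994, -0.114, 0.0, -0.0]
force: [1.1, -0.5, 0.1]
grip_width: 0.0005
finger_force: 0.0
clock: 7.4
ee_pos: [0.5243, -0.1726, 0.2585]
tool_rot: [0.993, -0.116, 0.0, 0.0]
force: [-0.3, 0.8, 0.0]
grip_width: 0.0004
finger_force: 0.0
[ 0.52429113 -0.17259321  0.25853571] [-0.28997309  0.77482637  0.04365521]
side 61 ((552.38671875, -53.38312530517578), (23.405582427978516, 34.823551177978516), 79.51164245605469)
side head 147 0.21476916116831724 ((580.4114990234375, 72.41279602050781), 20.305095672607422) [0.5802 0.0763 0.2139]
top 93 ((551.3286743164062, -59.54161834716797), (23.59436798095703, 36.12729263305664), 75.80064392089844)
top head 262 0.21628330819079167 ((581.140869140625, 67.00584411621094), 20.0090274810791) [0.5808 0.0669 0.2163]
```

View pics/top5.png

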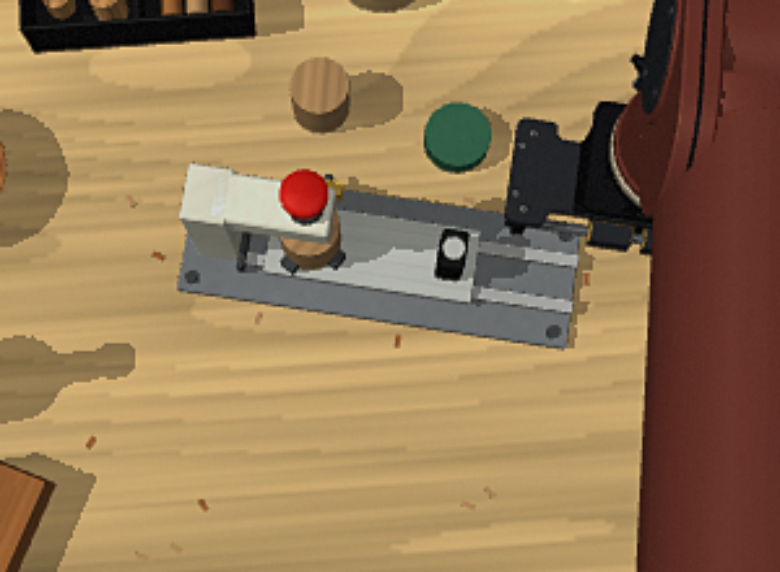

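The carriage is home: the blank is under the head at crop (310,240), and the handle measures (0.552, -0.057) against an expected (0.552, -0.058). Next I'll move over the punch head and come down to just above it.

```bash
python3 -m pendant '[[0.0114,0.048,0,0],[0.0114,0.048,0,0],[0.0114,0.048,0,0],[0.0114,0.048,0,0],[0.0114,0.048,0,0]]'
python3 -m pendant '[[0,0,0,0],[0,0,-0.015,0],[0,0,-0.015,0],[0,0,0,0]]'
```

```text
clock: 8.12
ee_pos: [0.5819, 0.0731, 0.2587]
tool_rot: [0.994, -0.113, 0.0, -0.0]
force: [1.0, 0.3, -1.2]
grip_width: 0.0004
finger_force: 0.0
clock: 8.62
ee_pos: [0.5809, 0.0686, 0.2265]
tool_rot: [0.993, -0.115, -0.002, 0.0]
force: [0.3, 0.3, -0.7]
grip_width: 0.0004
finger_force: 0.0
```

The fingers are centred 10 mm above the head, so I'll press down in steps.

```bash
python3 -m pendant '[[0,0,-0.005,0],[0,0,-0.005,0],[0,0,-0.004,0],[0,0,-0.004,0],[0,0,0,0]]'
python3 -m pendant '[[0,0,-0.004,0],[0,0,-0.004,0],[0,0,-0.002,0],[0,0,0,0]]'
```

```text
clock: 9.25
ee_pos: [0.5821, 0.0697, 0.2108]
tool_rot: [0.993, -0.114, 0.0, 0.0]
force: [-2.4, -0.7, 5.7]
grip_width: 0.0005
finger_force: 2.7
clock: 9.75
ee_pos: [0.5821, 0.0698, 0.2015]
tool_rot: [0.993, -0.114, 0.0, 0.0]
force: [-2.8, -1.7, 9.1]
grip_width: 0.0004
finger_force: 4.8
```

```bash
python3 -m pendant '[[0,0,-0.002,0],[0,0,-0.002,0],[0,0,0,0]]'
python3 -m pendant '[[0,0,-0.001,0],[0,0,-0.001,0],[0,0,0,0]]'
```

```text
clock: 10.12
ee_pos: [0.5822, 0.0698, 0.1978]
tool_rot: [0.993, -0.114, 0.001, 0.0]
force: [-4.2, -1.4, 11.2]
grip_width: 0.0003
finger_force: 5.6
clock: 10.5
ee_pos: [0.5822, 0.0697, 0.1964]
tool_rot: [0.993, -0.114, 0.001, 0.0]
force: [-6.6, -1.5, 14.4]
grip_width: 0.0003
finger_force: 7.5
```

```bash
python3 -m pendant '[[0,0,-0.001,0],[0,0,-0.001,0],[0,0,0,0],[0,0,0,0],[0,0,0,0]]'
python3 -m pendant '[[0,0,0,0],[0,0,0,0],[0,0,0,0],[0,0,0,0],[0,0,0,0]]'
```

```text
clock: 11.12
ee_pos: [0.5823, 0.0698, 0.1963]
tool_rot: [0.993, -0.114, 0.001, 0.0]
force: [-11.0, -3.6, 27.5]
grip_width: 0.0007
finger_force: 14.0
clock: 11.75
ee_pos: [0.5823, 0.0698, 0.1963]
tool_rot: [0.993, -0.114, 0.001, 0.0]
force: [-12.9, -3.8, 28.1]
grip_width: 0.0005
finger_force: 14.0
```

The force jumped to 28 N with no further travel, so the punch is at its stop, and I held it there. Now I'll release slowly, retreat and check.

```bash
python3 -m pendant '[[0,0,0.006,0],[0,0,0.008,0],[0,0,0.01,0],[0,0,0.015,0],[0,0,0.03,0]]'
python3 -m pendant '[[-0.0114,-0.048,0.01,0],[-0.0114,-0.048,0,0],[-0.0114,-0.048,0,0],[-0.0114,-0.048,0,0],[-0.0114,-0.048,0,0]]'
python3 -m pendant '[[0,0,0,0],[0,0,0,0],[0,0,0,0]]'
python3 - <<'E'
from h import *
for c in ["side","top"]:
    p=robot.capture(c); W=cloud(p); g=p["color"].astype(int)
    m=(g.max(-1)<60)&(W[...,2]>.086)&(W[...,2]<.105)&(abs(W[...,0]-.55)<.04)&(abs(W[...,1]+.06)<.05)
    Q=W[m]; print(c,len(Q),cv2.minAreaRect((Q[:,:2]*1000).astype(np.float32)) if len(Q)>4 else "")
    m=(g[...,0]>120)&(g[...,1]<60)&(W[...,2]>.18)&(W[...,2]<.23)&(abs(W[...,0]-.58)<.04)
    Q=W[m]; print(c,"head",len(Q),np.median(Q[:,2]))
    cv2.imwrite(f"pics/{c}6.png",cv2.resize(p["color"][140:360,180:480,::-1],None,fx=2.6,fy=2.6))
E
```

```text
clock: 12.38
ee_pos: [0.5813, 0.0698, 0.2613]
tool_rot: [0.994, -0.114, -0.001, 0.0]
force: [-0.0, -0.6, 0.2]
grip_width: 0.0004
finger_force: 0.0
clock: 13.0
ee_pos: [0.5246, -0.1715, 0.272]
tool_rot: [0.994, -0.114, 0.0, -0.0]
force: [1.5, -0.6, 0.3]
grip_width: 0.0004
finger_force: 0.0
clock: 13.38
ee_pos: [0.5255, -0.1686, 0.2717]
tool_rot: [0.994, -0.113, 0.0, -0.0]
force: [-0.1, -0.5, -0.0]
grip_width: 0.0004
finger_force: 0.0
side 60 ((552.0835571289062, -53.686004638671875), (27.43107795715332, 34.75798416137695), 81.10906219482422)
side head 147 0.2145764047072659
top 92 ((551.681884765625, -59.35561752319336), (23.488666534423828, 35.626949310302734), 77.09125518798828)
top head 263 0.21620093221168868
```

View pics/side6.png

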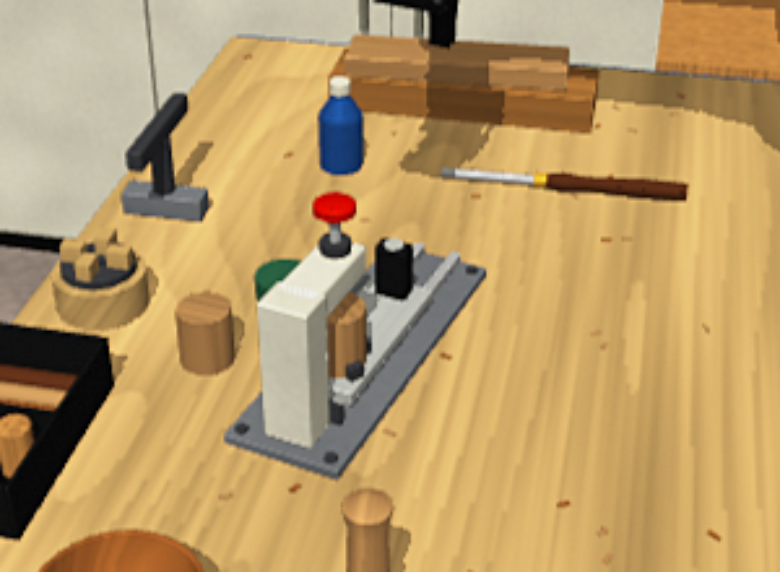

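The head is back up at crop (334,207), z 0.216. The handle is at (394,268), still home, and nothing else has moved.

```bash
python3 -c "
from plant import robot
print(robot.close_job())"
```

```text
the job is handed in; nothing more can be done
None
```

The carriage is clicked home, the punch was pressed to its stop, held for about a second and has sprung back up, nothing else on the bench was disturbed, and the job is handed in.

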